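# Put the loose lab ware back in its trays

## Task

Clear the bench after the practical: put the loose crucible, the two rubber stoppers and the loose brass hooked mass back, each in the maple tray that already holds one of its kind, standing upright on the tray's floor. Put the loose lid on that crucible, so that it ends up covered in its tray like the one already there. The porcelain is brittle, so set crucible and lid down rather than dropping them, and leave the things already in the trays standing where they are.

Things in the scene. Friction and masses are not known exactly. Their poses are not given: they have to be found in the camera images.
- crucible: Loose white porcelain crucible without a lid, standing upright on the bench: an open round cup 42 mm high; the uppermost 12 mm are a straight band 50 mm in outside diameter, below which it tapers to a 32 mm foot. Mouth 44 mm inside, wall 3 mm. 55 g. Origin: centre of the underside of the foot; z up.
- lid: Loose white porcelain crucible lid, lying right way up: disc 53 mm wide; on it a round knob 13 mm wide; under it a conical boss (24 mm wide at the bottom, 36 mm at the disc) that drops into the crucible's mouth. Heights above its underside: boss 0-4, disc 4-8, knob 8-23 mm. On the crucible its origin lies 38 mm above the crucible's. 22 g. Origin: centre of the boss's underside; z up.
- stopper_large: Larger loose black rubber stopper, solid, standing on its narrow end: 25 mm high, 47 mm in diameter at the top, 39 mm at the bottom. 48 g. Origin: centre of the underside; z up.
- stopper_small: Smaller loose black rubber stopper, solid, standing on its narrow end: 25 mm high, 38 mm in diameter at the top, 30 mm at the bottom. 34 g. Origin: centre of the underside; z up.
- mass: Loose brass hooked mass standing on its base: a cylinder 30 mm in diameter and 34 mm high with a thin steel wire hook on top, over all 58 mm high; the hook stays within 10 mm of the axis. 200 g. Origin: centre of the underside; z up.
- tray_crucibles: Open maple tray fixed on the bench, known by the lidded crucible in it: 160 mm along x, 210 along y, 40 high; walls and floor 6 mm thick (inner floor 6 mm up, 148 x 198). The kept piece stands in the back half (38 mm towards +x from the middle, up to 50 mm to either side); the front half (-x, with a steel card holder) is empty. Origin: centre of the underside; z up.
- tray_stoppers: Tray for stoppers: same form as tray_crucibles, known by the black rubber stopper standing in its back half (+x). Origin and axes as for tray_crucibles.
- tray_masses: Tray for masses: same form as tray_crucibles, known by the brass hooked mass standing in its back half (+x). Origin and axes as for tray_crucibles.
- kept_crucible: Crucible already in its tray, with its own lid on (50 mm outside diameter, lid 53 mm, 61 mm high in all; one piece). To be left standing where it is. Origin: centre of the underside; z up.
- kept_stopper: Rubber stopper already in its tray (43 mm diameter at the top, 25 mm high). To be left where it is. Origin: centre of the underside; z up.
- kept_mass: Brass hooked mass already in its tray (30 mm diameter, 58 mm high with the hook). To be left where it is. Origin: centre of the underside; z up.

How it is judged:
By the outcome, as a careful person would: the job done as asked, in the order asked, and still so for the second after the job is handed in, with the robot touching nothing.
It also fails if it takes over 125 s, if anything falls off the work surface, if the arm or the gripper's body presses on something with over 40 N, if the wrist force passes 120 N, or if a joint passes its speed limit or range.

## Robot

A 7-joint arm with a two-finger parallel gripper is mounted at the origin on the work surface. World frame = base frame: x ahead of the robot, y to its left, z up, the work surface at z = 0. Lengths are in mm, angles in rad, forces in N, time in s.
With the tool pointing down it reaches from about 400 to 850 mm from the base axis. Payload 6.9 kg.
Tool frame: the origin (TCP) lies at the very end of the fingers, on their centre line; the grasp point (between the pads) lies 19 mm behind it (bot.grip_point_offset is the distance from the TCP to the grasp point, in mm); z points along the fingers, y is the line along which they close (so a half turn about z gives the same grasp; the last joint's range is limited). The gripper opens to 85 mm and grips with 20 to 120 N. Pads are 22 mm wide; open, the fingers measure 114 mm over their backs; the gripper's body (76 mm by 85 mm) begins 54 mm behind the grasp point. The pads swing forward as they close: fully open they stand 13 mm farther back than shut.
Start: joints at [1.438, 0.507, -0.238, 1.5, 0.126, 1.149, -0.155], TCP at [147.806, -607.26, 231.275] pointing down, gripper open.
Joint ranges: [-3.08, 3.08], [-0.24, 2.05], [-1.43, 1.35], [0, 2.5], [-1.52, 4.66], [0.17, 1.96], [-2.89, 2.89]. Speed limits (rad/s): [2.39, 2.39, 3.14, 3.14, 3.14, 3.14, 3.14].

## Interface

Orientations are given as [roll, pitch, yaw] about the fixed x, y, z axes, in that order (R = Rz(yaw) Ry(pitch) Rx(roll)).
In Python, from cell import bot gives the robot as it stands.
- The arm moves only by the tool jog_arm, never from a script. Its argument "motion" is a list of rows, each a list of 7 numbers: the turn, a rotation vector about the tool's x, y, z in degrees, then the shift along the tool's x, y, z in m, then the opening, from -1 (shut) to 1 (fully open). In form: [[ax, ay, az, tx, ty, tz, claw], ...]. A call has 1 to 12 rows; each row shifts and turns the commanded pose from where the row before left it, along the tool's axes as they then stand; what a row does not reach is not made up. A row lasts 1/8 s, in which the tool goes at most 62.5 mm and 10.7 degrees, less where a joint would pass 70% of its speed; a pose out of reach is approached as far as the arm can. A call with a gripper value outside its range is refused whole. The fingers move at their own pace and stop on an object; "squeeze" is the grip in N (left out, the last holds). Time passes only in rows, so rows that do not move let the fingers close. It gives the time, the measured TCP pose, the force, the opening and the grip force at its end, in the units of the state.
- bot.sense(): the state, without advancing time (a new reading comes with each control period).
- bot.grab_frame(name): name is "side" or "top"; returns a dict with "color" (420x560x3 uint8, red, green, blue), "mtx" (3x3 intrinsics, pixels), "k1" (the pictures are not rectified: a ray, as slopes to the right and down, at radius r is drawn at 1 + k1 r^2 times it, then the intrinsics apply), "origin" and "attitude" of the camera in the world. Camera axes: x right, y down, z forward; pixel columns grow to the right and rows downward; lengths in mm; the calibration is good to about 2 mm. A picture is of the moment at which its call begins. There is no depth.
- bot.close_job(): hands the job in; it is judged then, once.
Trained networks look in the newest picture that a camera, given by its name, has taken for a name from the list of things; names that differ only in an ending like _2 or _b are one class to them, and where a whole thing is asked for, a point or a joint stands for the part that bears it (a point fixed in the world has none). Each returns a list of dicts, best first, with "p" (0 to 1); they miss things now and then, are a little off and sometimes report something else, mostly with a low value. They report only what shows in the picture. A call takes as long as a camera call.
- bot.look_for(camera, query): "location" ([row, column] in pixels, amid what is visible of it).
- bot.silhouettes(camera, query): "region" (420x560 bool, what is visible of it) and "location" ([row, column] in pixels, amid what is visible of it).
- bot.pinpoint(camera, query): "location" ([row, column] in pixels: a listed point, or the origin of a listed thing).
The state is a dict: "t": time; "qpos": joint angles; "joint_velocities": joint speeds; "effort": joint torques, N m; "ee_pos": TCP position; "tcp_rot": TCP orientation; "contact_force": force on the tool from outside, world axes, zero at the start; "torque": the same for the moment, N m; "grip_width": finger opening in mm; "grasp_force": force on a finger pad.
Only numpy, scipy, OpenCV 4.12 (cv2) and the standard library are available. Lean on these libraries where they do the work, as an engineer would, in place of code of your own. Each camera call takes 0.05 s, during which the arm holds its last target. There are 200 camera calls.

## Working session

There is one attempt and no reset: what is moved stays moved. The work goes in short steps, Python scripts to look and compute and a tool call to move; the robot and the scene stay as the last step left them, time stands still between calls to the robot, and variables do not carry over. Pictures are saved under pics/ and viewed, at most 14 in all, crops included, and the job is handed in when it is done.

Besides the shell and the picture viewer there is one more tool, called after "Emit:" as name([rows], argument=value, ...), one row to a line, values as JSON. jog_arm: Moves the arm, as the interface text tells. Its arguments: {"type":"object","properties":{"motion":{"type":"array","items":{"type":"array","items":{"type":"number"}}},"squeeze":{"type":"number"}},"required":["motion"]}

```bash
mkdir -p pics; ls
python3 - <<'E'
from cell import bot
import cv2
for c in("side","top"):
    f=bot.grab_frame(c); cv2.imwrite(f"pics/{c}0.png",f["color"][:,:,::-1])
    print(c,f["mtx"],f["k1"],f["origin"],f["attitude"])
s=bot.sense();print({k:s[k] for k in("t","ee_pos","tcp_rot","contact_force","grip_width")})
E
```

```text
pics
side [[426.85753174   0.         282.3754623 ]
 [  0.         426.85753174 209.96981029]
 [  0.           0.           1.        ]] -0.06404582408693221 [177.78439047 557.31580443 701.90031734] [-2.39005336 -0.01573151 -2.58442762]
top [[437.85675282   0.         284.50864323]
 [  0.         437.85675282 205.34366848]
 [  0.           0.           1.        ]] -0.02873518491192891 [397.38664726 -12.77482932 912.46269143] [-3.02285415  0.03947748 -1.55687568]
{'t': 0.1, 'ee_pos': array([ 147.67140679, -606.8366527 ,  230.51920335]), 'tcp_rot': array([-3.13998461e+00,  3.81778872e-05,  2.38848328e-01]), 'contact_force': array([-0.15527916, -0.3032662 , -0.82571678]), 'grip_width': 85.5300071203624}
```

View pics/top0.png

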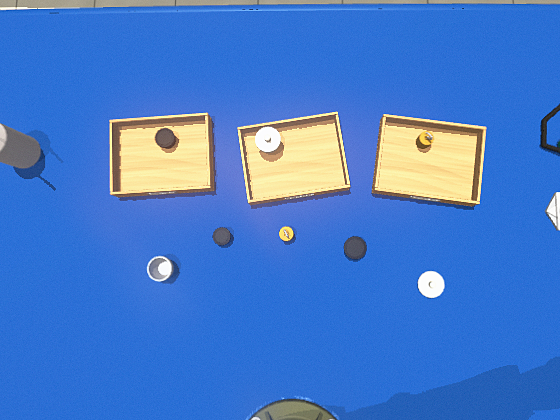

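View pics/side0.png

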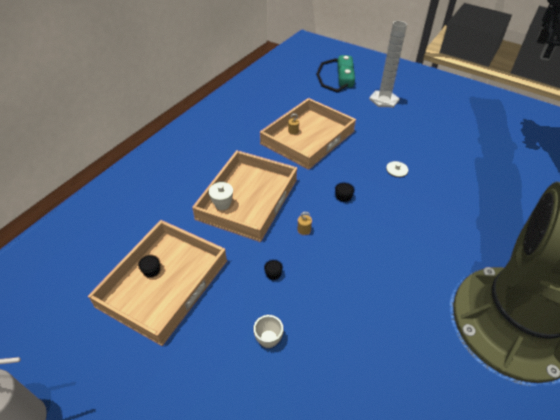

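```bash
cat > h.py <<'E'
from cell import bot
import numpy as np
from scipy.spatial.transform import Rotation as R
import cv2
def world(f,loc,z):
    K=f["mtx"];u=np.array([(loc[1]-K[0,2])/K[0,0],(loc[0]-K[1,2])/K[1,1]])
    v=u.copy()
    for _ in range(20): v=u/(1+f["k1"]*(v@v))
    d=R.from_euler("xyz",f["attitude"]).apply([v[0],v[1],1]);o=np.array(f["origin"])
    return (o+d*(z-o[2])/d[2])[:2]
def project(f,P):
    c=R.from_euler("xyz",f["attitude"]).inv().apply(np.atleast_2d(P)-f["origin"])
    v=c[:,:2]/c[:,2:];v=v*(1+f["k1"]*(v**2).sum(1,keepdims=True))
    return v@f["mtx"][:2,:2].T+f["mtx"][:2,2]
names="crucible lid stopper_large stopper_small mass tray_crucibles tray_stoppers tray_masses kept_crucible kept_stopper kept_mass".split()
E
python3 - <<'E'
from h import *
for c in("top","side"):
    f=bot.grab_frame(c)
    for n in names:
        z=6 if n[0]=="k" else 0
        print(c,n,[(round(d["p"],2),np.round(d["location"]).tolist(),world(f,d["location"],z).round().tolist()) for d in bot.pinpoint(c,n)[:3]])
E
```

```text
top crucible [(0.84, [271.0, 160.0], [365.0, 284.0]), (0.29, [141.0, 168.0], [645.0, 280.0])]
top lid [(0.95, [288.0, 430.0], [338.0, -274.0]), (0.38, [159.0, 293.0], [606.0, 9.0])]
top stopper_large [(0.76, [249.0, 352.0], [417.0, -115.0]), (0.68, [161.0, 291.0], [601.0, 12.0]), (0.19, [269.0, 164.0], [369.0, 275.0])]
top stopper_small [(0.73, [236.0, 225.0], [440.0, 149.0])]
top mass [(0.58, [233.0, 287.0], [448.0, 19.0])]
top tray_crucibles [(0.77, [157.0, 289.0], [610.0, 16.0])]
top tray_stoppers [(0.57, [158.0, 165.0], [606.0, 284.0])]
top tray_masses [(0.61, [163.0, 423.0], [599.0, -266.0])]
top kept_crucible [(0.89, [142.0, 267.0], [639.0, 63.0])]
top kept_stopper [(0.65, [142.0, 171.0], [641.0, 272.0])]
top kept_mass [(0.6, [142.0, 423.0], [642.0, -264.0])]
side crucible [(0.63, [340.0, 266.0], [374.0, 275.0])]
side lid [(0.76, [167.0, 400.0], [346.0, -291.0])]
side stopper_large [(0.76, [198.0, 342.0], [418.0, -112.0]), (0.56, [279.0, 164.0], [612.0, 277.0])]
side stopper_small [(0.83, [274.0, 273.0], [439.0, 151.0])]
side mass [(0.57, [231.0, 307.0], [438.0, 19.0])]
side tray_crucibles [(0.93, [198.0, 249.0], [600.0, 5.0])]
side tray_stoppers [(0.91, [282.0, 162.0], [611.0, 283.0]), (0.17, [168.0, 398.0], [347.0, -285.0])]
side tray_masses [(0.62, [135.0, 308.0], [604.0, -276.0]), (0.5, [167.0, 397.0], [350.0, -286.0]), (0.28, [271.0, 154.0], [641.0, 273.0])]
side kept_crucible [(0.74, [205.0, 222.0], [635.0, 60.0]), (0.35, [198.0, 249.0], [596.0, 11.0])]
side kept_stopper [(0.56, [268.0, 153.0], [645.0, 272.0])]
side kept_mass [(0.66, [231.0, 305.0], [441.0, 25.0]), (0.59, [132.0, 291.0], [646.0, -259.0])]
```

The top view (+x up, +y left) matches the network. The crucible is at about (160,269) px, the small stopper at (222,237), the mass at (287,234), the large stopper at (355,248) and the lid at (431,285). The trays run stoppers, crucibles, masses from left to right. The side view shows the same layout. Next I refine positions with silhouettes.

```bash
cat >> h.py <<'E'
prof=dict(crucible=[(16,0),(25,30),(25,42)],lid=[(12,0),(26.5,4),(26.5,8),(6.5,10),(6.5,23)],stopper_large=[(19.5,0),(23.5,25)],
 stopper_small=[(15,0),(19,25)],mass=[(15,0),(15,34)])
prof.update(kept_crucible=[(16,0),(25,30),(26.5,46),(6.5,61)],kept_stopper=[(17.5,0),(21.5,25)],kept_mass=[(15,0),(15,34)])
def hull(f,pr,xy,z0=0):
    a=np.linspace(0,2*np.pi,48)
    P=np.array([[xy[0]+r*np.cos(t),xy[1]+r*np.sin(t),z0+z] for r,z in pr for t in a])
    return cv2.convexHull(project(f,P).astype(np.float32))[:,0]
def fit(c,f,n,xy,z0=0):
    """best detection near xy, shifted until hull and mask bounding boxes agree"""
    best=None
    px=project(f,[*xy,z0+20])[0]
    for d in bot.silhouettes(c,n):
        l=d["location"]
        if np.hypot(l[1]-px[0],l[0]-px[1])<25: best=d;break
    if best is None:return None
    v,u=np.nonzero(best["region"]);xy=np.array(xy,float)
    m=np.array([np.percentile(u,1)+np.percentile(u,99),np.percentile(v,1)+np.percentile(v,99)])/2
    if "mass" not in n: m=np.array([u.mean(),v.mean()])
    for _ in range(8):
        h=hull(f,prof[n],xy,z0);M=cv2.moments(h);q=np.array([M["m10"],M["m01"]])/M["m00"]
        xy+=world(f,m[::-1],z0+20)-world(f,q[::-1],z0+20)
    return xy.round(1).tolist(),len(u),round(M["m00"]),round(best["p"],2)
E
python3 - <<'E'
from h import *
g=dict(crucible=(370,280),lid=(342,-282),stopper_large=(417,-114),stopper_small=(440,150),mass=(443,20),kept_crucible=(637,62),kept_stopper=(643,272),kept_mass=(644,-262))
for c in("top","side"):
    f=bot.grab_frame(c)
    for n in g: print(c,n,fit(c,f,n,g[n],6 if n[0]=="k" else 0))
    for n in names[5:8]:
        d=bot.silhouettes(c,n)[0]
        if c=="top":
            k=max(cv2.findContours(d["region"].astype(np.uint8),0,1)[0],key=cv2.contourArea)[:,0]
            W=np.array([world(f,p[::-1],40) for p in k],np.float32)
            print(n,d["p"],cv2.minAreaRect(W))
E
```

```text
top crucible ([371.0, 273.3], 515, 528, 0.96)
top lid ([347.5, -274.2], 530, 562, 0.6)
top stopper_large ([418.8, -118.6], 400, 432, 0.86)
top stopper_small ([438.4, 152.5], 252, 271, 0.49)
top mass ([445.5, 20.0], 172, 185, 0.66)
top kept_crucible ([635.0, 60.0], 509, 546, 0.65)
top kept_stopper ([643.5, 279.4], 368, 353, 0.61)
top kept_mass ([643.4, -262.3], 207, 254, 0.72)
tray_crucibles 0.68 ((599.0787353515625, 7.443878173828125), (164.9186248779297, 209.206787109375), 9.259920120239258)
tray_stoppers 0.73 ((604.4274291992188, 280.6328430175781), (167.87794494628906, 218.61599731445312), 3.7279176712036133)
tray_masses 0.68 ((597.072509765625, -267.04266357421875), (215.1298065185547, 167.2855224609375), 82.8288803100586)
side crucible ([372.3, 272.8], 780, 757, 0.58)
side lid None
side stopper_large ([417.9, -118.6], 303, 340, 0.62)
side stopper_small None
side mass ([447.1, 15.3], 258, 264, 0.52)
side kept_crucible None
side kept_stopper ([643.6, 277.3], 416, 427, 0.86)
side kept_mass ([645.5, -270.1], 186, 174, 0.76)
```

Emit:
jog_arm([
  [0,0,6.85,0,0,0,1],
  [0,0,6.85,0,0,0,1],
  [0,0,0,0.031,-0.031,0,1],
  [0,0,0,0.031,-0.031,0,1],
  [0,0,0,0.031,-0.031,0,1],
  [0,0,0,0.031,-0.031,0,1],
  [0,0,0,0.031,-0.031,0,1],
  [0,0,0,0.031,-0.031,0,1],
  [0,0,0,0.031,-0.031,0,1],
  [0,0,0,0.031,-0.031,0,1],
  [0,0,0,0.031,-0.031,0,1],
  [0,0,0,0.031,-0.031,0,1],
], squeeze=25)

```text
t: 4.0
ee_pos: [458.9, -296.4, 231.5]
tcp_rot: [3.141, -0.0, -0.0]
contact_force: [1.0, -0.7, -0.7]
grip_width: 85.6
grasp_force: 0.0
```

Emit:
jog_arm([
  [0,0,0,0,-0.046,0,1],
  [0,0,0,0,-0.046,0,1],
  [0,0,0,0,-0.046,0,1],
  [0,0,0,0,-0.046,0,1],
  [0,0,0,0,-0.046,0,1],
  [0,0,0,0,-0.046,0,1],
  [0,0,0,0,-0.046,0,1],
  [0,0,0,0,-0.046,0,1],
  [0,0,0,-0.022,-0.05,0.02,1],
  [0,0,0,-0.022,-0.05,0.02,1],
  [0,0,0,-0.022,-0.05,0.02,1],
  [0,0,0,-0.022,-0.05,0.02,1],
])

```text
t: 5.5
ee_pos: [369.6, 272.2, 151.0]
tcp_rot: [-3.141, -0.001, -0.001]
contact_force: [1.4, -0.2, -0.1]
grip_width: 85.4
grasp_force: 0.0
```

Emit:
jog_arm([
  [0,0,0,0.002,-0.001,0.025,1],
  [0,0,0,0,0,0.025,1],
  [0,0,0,0,0,0.025,1],
  [0,0,0,0,0,0.025,1],
  [0,0,0,0,0,0.02,1],
  [0,0,0,0,0,0.018,1],
  [0,0,0,0,0,0,-1],
  [0,0,0,0,0,0,-1],
  [0,0,0,0,0,0,-1],
  [0,0,0,0,0,0,-1],
  [0,0,0,0,0,0,-1],
  [0,0,0,0,0,0,-1],
])

```text
t: 7.0
ee_pos: [372.4, 271.9, 14.2]
tcp_rot: [-3.141, -0.001, -0.001]
contact_force: [-1.0, -1.6, 7.2]
grip_width: 48.9
grasp_force: 25.8
```

Emit:
jog_arm([
  [0,0,0,0,0,-0.01,-1],
  [0,0,0,0,0,-0.025,-1],
  [0,0,0,0,0,-0.03,-1],
  [0,0,0,0,0,-0.03,-1],
  [0,0,0,0,0,-0.02,-1],
  [0,0,0,0.024,0.033,0,-1],
  [0,0,0,0.028,0.04,0,-1],
  [0,0,0,0.028,0.04,0,-1],
  [0,0,0,0.028,0.04,0,-1],
  [0,0,0,0.028,0.04,0,-1],
  [0,0,0,0.028,0.04,0,-1],
  [0,0,0,0.026,0.035,0,-1],
])

```text
t: 8.5
ee_pos: [562.8, 1.7, 129.1]
tcp_rot: [-3.141, -0.001, -0.001]
contact_force: [0.4, 1.0, -1.0]
grip_width: 48.7
grasp_force: 26.1
```

Run:
```python
from h import *
f=bot.grab_frame("top");cv2.imwrite("pics/t1.png",f["color"][:,:,::-1])
f=bot.grab_frame("side");cv2.imwrite("pics/s1.png",cv2.resize(f["color"][80:320,130:410,::-1],None,fx=2,fy=2))
print(bot.sense()["ee_pos"],bot.sense()["grip_width"],bot.grip_point_offset)
```

```text
[564.34188836  -2.25331216 128.54348722] 48.9565341457961 18.700000000000003
```

View pics/s1.png

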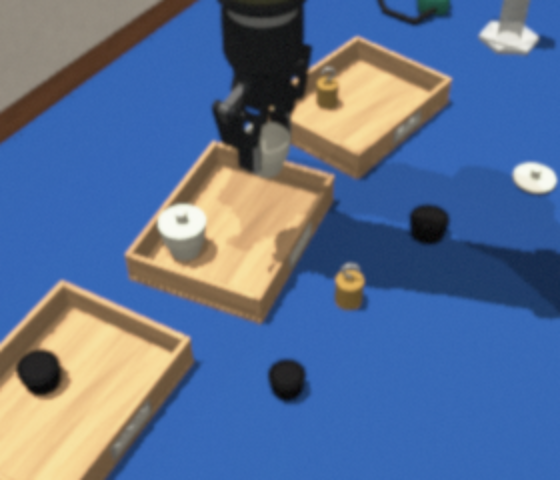

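Emit:
jog_arm([
  [0,0,0,0,-0.003,0.02,-1],
  [0,0,0,0,-0.002,0.02,-1],
  [0,0,0,0,0,0.02,-1],
  [0,0,0,0,0,0.02,-1],
  [0,0,0,0,0,0.015,-1],
  [0,0,0,0,0,0.008,-1],
  [0,0,0,0,0,0,-1],
  [0,0,0,0,0,0,-1],
])

```text
t: 9.6
ee_pos: [562.4, 8.7, 25.9]
tcp_rot: [-3.141, -0.001, -0.0]
contact_force: [-0.1, -0.2, -0.4]
grip_width: 48.7
grasp_force: 26.1
```

Emit:
jog_arm([
  [0,0,0,0,0,0.002,-1],
  [0,0,0,0,0,0.001,-1],
  [0,0,0,0,0,0.001,-1],
  [0,0,0,0,0,0.001,-1],
  [0,0,0,0,0,0,-1],
])

```text
t: 10.22
ee_pos: [562.0, 8.6, 20.4]
tcp_rot: [-3.142, -0.0, -0.0]
contact_force: [0.3, -0.4, 1.9]
grip_width: 49.1
grasp_force: 26.2
```

Emit:
jog_arm([
  [0,0,0,0,0,0.0006,-1],
  [0,0,0,0,0,0.0004,-1],
  [0,0,0,0,0,0,-1],
])

```text
t: 10.6
ee_pos: [562.2, 8.6, 20.3]
tcp_rot: [3.141, -0.001, -0.0]
contact_force: [-2.8, -0.8, 10.8]
grip_width: 48.7
grasp_force: 26.7
```

Emit:
jog_arm([
  [0,0,0,0,0,0,0.35],
  [0,0,0,0,0,0,0.5],
  [0,0,0,0,0,0,0.5],
  [0,0,0,0,0,-0.02,0.5],
  [0,0,0,0,0,-0.03,0.5],
  [0,0,0,0,0,-0.03,0.5],
  [0,0,0,0,0,-0.03,0.5],
  [0,0,0,-0.036,0.031,0,1],
  [0,0,0,-0.036,0.032,0,1],
  [0,0,0,-0.036,0.032,0,1],
  [0,0,0,-0.036,0.032,0,1],
  [0,0,0,0,0,0,1],
])

```text
t: 12.1
ee_pos: [414.8, -121.0, 129.1]
tcp_rot: [3.14, 0.003, -0.006]
contact_force: [0.3, 0.2, 0.3]
grip_width: 85.3
grasp_force: 0.0
```

Run:
```python
from h import *
for c in("top","side"):
    f=bot.grab_frame(c)
    print(c,fit(c,f,"crucible",(562,8),6),fit(c,f,"kept_crucible",(635,60),6))
    if c=="side":cv2.imwrite("pics/s2.png",cv2.resize(f["color"][80:320,130:410,::-1],None,fx=2,fy=2))
print(bot.sense()["ee_pos"],bot.sense()["grip_width"])
```

```text
top ([560.5, 9.8], 487, 501, 0.91) None
side ([562.6, 6.8], 505, 468, 0.57) ([635.2, 58.0], 484, 527, 0.71)
[ 418.90784414 -117.41334705  129.28975874] 85.1745575303776
```

View pics/s2.png

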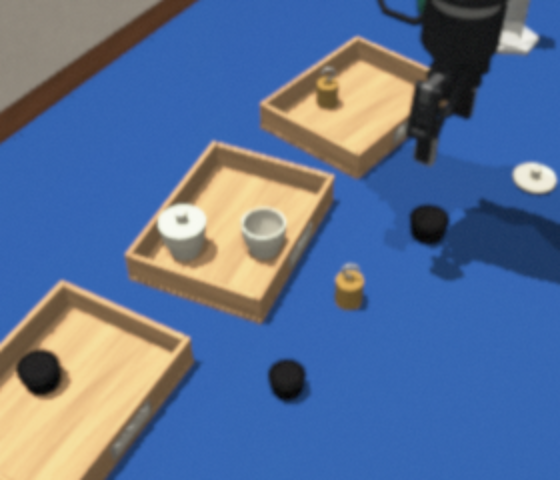

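The crucible stands upright in the crucible tray at crop (263,235). The large stopper is next.

Emit:
jog_arm([
  [0,0,0,0,0.001,0.03,1],
  [0,0,0,0,0,0.03,1],
  [0,0,0,0,0,0.03,1],
  [0,0,0,0,0,0.022,1],
  [0,0,0,0,0,0.012,1],
  [0,0,0,0,0,0.003,1],
  [0,0,0,0,0,0,-1],
  [0,0,0,0,0,0,-1],
  [0,0,0,0,0,0,-1],
  [0,0,0,0,0,0,-1],
  [0,0,0,0,0,0,-1],
  [0,0,0,0,0,0,-1],
], squeeze=25)

```text
t: 13.9
ee_pos: [418.4, -119.5, 3.2]
tcp_rot: [3.141, -0.002, -0.001]
contact_force: [-0.9, 0.8, 7.0]
grip_width: 44.1
grasp_force: 24.4
```

Emit:
jog_arm([
  [0,0,0,0,0,-0.01,-1],
  [0,0,0,0,0,-0.03,-1],
  [0,0,0,0,0,-0.04,-1],
  [0,0,0,0,0,-0.04,-1],
  [0,0,0,0.019,-0.045,0,-1],
  [0,0,0,0.019,-0.045,0,-1],
  [0,0,0,0.019,-0.045,0,-1],
  [0,0,0,0.019,-0.045,0,-1],
  [0,0,0,0.019,-0.045,0,-1],
  [0,0,0,0.019,-0.045,0,-1],
  [0,0,0,0.019,-0.045,0,-1],
  [0,0,0,0.019,-0.045,0,-1],
])

```text
t: 15.4
ee_pos: [570.4, 241.8, 123.2]
tcp_rot: [-3.141, -0.0, -0.001]
contact_force: [0.3, 0.2, -0.2]
grip_width: 44.5
grasp_force: 25.7
```

Emit:
jog_arm([
  [0,0,0,0,0,0,-1],
  [0,0,0,0,0,0.03,-1],
  [0,0,0,0,0,0.03,-1],
  [0,0,0,0,0,0.025,-1],
  [0,0,0,0,0,0.015,-1],
  [0,0,0,0,0,0.008,-1],
  [0,0,0,0,0,0,-1],
  [0,0,0,0,0,0,-1],
])

```text
t: 16.4
ee_pos: [570.6, 240.8, 15.2]
tcp_rot: [-3.141, -0.001, -0.0]
contact_force: [0.6, 0.9, -0.2]
grip_width: 44.5
grasp_force: 25.7
```

Emit:
jog_arm([
  [0,0,0,0,0,0.003,-1],
  [0,0,0,0,0,0.001,-1],
  [0,0,0,0,0,0.001,-1],
  [0,0,0,0,0,0.001,-1],
  [0,0,0,0,0,0.0005,-1],
  [0,0,0,0,0,0,-1],
])

```text
t: 17.15
ee_pos: [570.1, 240.6, 9.2]
tcp_rot: [3.141, -0.001, -0.0]
contact_force: [-4.1, -1.8, 11.5]
grip_width: 44.1
grasp_force: 26.4
```

Emit:
jog_arm([
  [0,0,0,0,0,0,0.35],
  [0,0,0,0,0,0,0.35],
  [0,0,0,0,0,0,0.4],
  [0,0,0,0,0,-0.015,0.4],
  [0,0,0,0,0,-0.03,0.4],
  [0,0,0,0,0,-0.035,0.4],
  [0,0,0,0,0,-0.03,0.4],
  [0,0,0,-0.044,0.03,0,1],
  [0,0,0,-0.044,0.029,0,1],
  [0,0,0,-0.044,0.029,0,1],
  [0,0,0,0,0,0.01,1],
  [0,0,0,0,0,0,1],
])

```text
t: 18.65
ee_pos: [438.9, 153.1, 108.3]
tcp_rot: [-3.141, -0.001, -0.0]
contact_force: [-0.1, -0.2, 0.4]
grip_width: 85.2
grasp_force: 0.0
```

Run:
```python
from h import *
for c in("top","side"):
    f=bot.grab_frame(c)
    print(c,fit(c,f,"stopper_large",(570,241),6),fit(c,f,"kept_stopper",(643,278),6),fit(c,f,"stopper_small",(438,152),0))
print(bot.sense()["ee_pos"],bot.sense()["grip_width"])
```

```text
top ([572.4, 240.5], 360, 416, 0.65) ([643.8, 278.2], 352, 353, 0.72) None
side ([571.9, 241.2], 506, 500, 0.71) ([643.6, 276.2], 460, 426, 0.71) ([439.8, 149.9], 294, 330, 0.77)
[438.3208171  153.00650183 107.74621086] 85.39019741546727
```

Emit:
jog_arm([
  [0,0,0,0.001,0.001,0.03,1],
  [0,0,0,0,0,0.03,1],
  [0,0,0,0,0,0.025,1],
  [0,0,0,0,0,0.015,1],
  [0,0,0,0,0,0.005,1],
  [0,0,0,0,0,0,1],
  [0,0,0,0,0,0,-1],
  [0,0,0,0,0,0,-1],
  [0,0,0,0,0,0,-1],
  [0,0,0,0,0,0,-1],
  [0,0,0,0,0,0,-1],
  [0,0,0,0,0,0,-1],
])

```text
t: 20.55
ee_pos: [439.4, 151.7, 3.4]
tcp_rot: [-3.141, -0.001, -0.0]
contact_force: [-0.7, -0.1, 6.1]
grip_width: 35.5
grasp_force: 24.3
```

Emit:
jog_arm([
  [0,0,0,0,0,-0.01,-1],
  [0,0,0,0,0,-0.03,-1],
  [0,0,0,0,0,-0.04,-1],
  [0,0,0,0,0,-0.03,-1],
  [0,0,0,0.025,-0.033,0,-1],
  [0,0,0,0.025,-0.033,0,-1],
  [0,0,0,0.025,-0.033,0,-1],
  [0,0,0,0.025,-0.033,0,-1],
  [0,0,0,0.026,-0.033,0,-1],
  [0,0,0,0,0,0,-1],
])

```text
t: 21.8
ee_pos: [565.6, 319.6, 113.0]
tcp_rot: [-3.139, -0.0, 0.002]
contact_force: [-0.7, -0.5, -0.4]
grip_width: 35.0
grasp_force: 25.1
```

Emit:
jog_arm([
  [0,0,0,0,0,0.03,-1],
  [0,0,0,0,0,0.03,-1],
  [0,0,0,0,0,0.025,-1],
  [0,0,0,0,0,0.01,-1],
  [0,0,0,0,0,0.005,-1],
  [0,0,0,0,0,0.001,-1],
  [0,0,0,0,0,0.001,-1],
  [0,0,0,0,0,0.001,-1],
  [0,0,0,0,0,0.0007,-1],
  [0,0,0,0,0,0,-1],
])

```text
t: 23.05
ee_pos: [565.3, 316.7, 9.5]
tcp_rot: [-3.141, -0.0, -0.0]
contact_force: [-1.0, -1.0, 3.1]
grip_width: 35.5
grasp_force: 25.3
```

Emit:
jog_arm([
  [0,0,0,0,0,0.0004,-1],
  [0,0,0,0,0,0,0.15],
  [0,0,0,0,0,0,0.15],
  [0,0,0,0,0,0,0.2],
  [0,0,0,0,0,-0.015,0.2],
  [0,0,0,0,0,-0.03,0.2],
  [0,0,0,0,0,-0.035,0.2],
  [0,0,0,0,0,-0.03,0.2],
  [0,0,0,-0.03,0.044,0,1],
  [0,0,0,-0.03,0.044,0,1],
  [0,0,0,-0.03,0.044,0,1],
  [0,0,0,-0.029,0.044,0,1],
])

```text
t: 24.55
ee_pos: [445.3, 139.4, 119.7]
tcp_rot: [3.142, -0.002, -0.0]
contact_force: [0.9, -0.2, 0.4]
grip_width: 85.3
grasp_force: 0.0
```

Emit:
jog_arm([
  [0,0,0,0,0.041,0,1],
  [0,0,0,0,0.041,0,1],
  [0,0,0,0,0.041,0,1],
  [0,0,0,0,0,0,1],
  [0,0,0,0,0,0,1],
])

```text
t: 25.18
ee_pos: [446.4, 18.2, 119.4]
tcp_rot: [-3.141, -0.001, -0.0]
contact_force: [-0.5, 0.7, -0.2]
grip_width: 85.5
grasp_force: 0.0
```

Run:
```python
from h import *
for c in("top","side"):
    f=bot.grab_frame(c)
    print(c,fit(c,f,"stopper_small",(565,317),6),fit(c,f,"stopper_large",(572,241),6),fit(c,f,"kept_stopper",(643,278),6),fit(c,f,"mass",(446,18),0))
    if c=="side": cv2.imwrite("pics/s3.png",cv2.resize(f["color"][180:340,90:330,::-1],None,fx=3,fy=3))
print(bot.sense()["ee_pos"],bot.sense()["grip_width"])
```

```text
top ([564.6, 317.5], 262, 284, 0.77) ([570.4, 241.4], 418, 416, 0.57) ([644.3, 278.3], 331, 353, 0.52) None
side ([564.9, 316.9], 406, 389, 0.84) ([572.0, 241.1], 476, 500, 0.71) ([644.1, 277.6], 416, 427, 0.82) ([446.8, 15.7], 236, 264, 0.85)
[446.02358171  17.91881739 118.66075053] 85.32889572513305
```

View pics/s3.png

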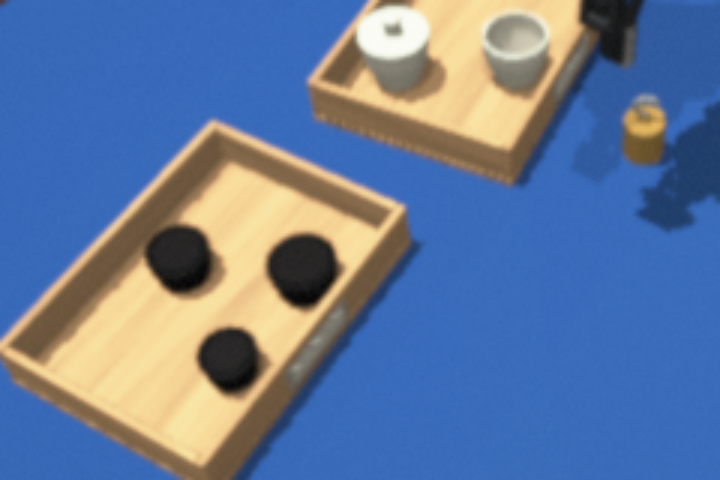

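Both stoppers stand upright in the stopper tray, at crop (303,268) and (229,357). The mass is next.

Emit:
jog_arm([
  [0,0,0,0,0.001,0.035,1],
  [0,0,0,0,0,0.035,1],
  [0,0,0,0,0,0.025,1],
  [0,0,0,0,0,0.015,1],
  [0,0,0,0,0,0.005,1],
  [0,0,0,0,0,0,1],
  [0,0,0,0,0,0,-1],
  [0,0,0,0,0,0,-1],
  [0,0,0,0,0,0,-1],
  [0,0,0,0,0,0,-1],
  [0,0,0,0,0,0,-1],
  [0,0,0,0,0,0,-1],
], squeeze=40)

```text
t: 27.18
ee_pos: [446.3, 16.8, 4.2]
tcp_rot: [-3.142, -0.001, -0.0]
contact_force: [-1.2, 0.6, 6.0]
grip_width: 28.5
grasp_force: 39.1
```

Emit:
jog_arm([
  [0,0,0,0,0,-0.01,-1],
  [0,0,0,0,0,-0.03,-1],
  [0,0,0,0,0,-0.04,-1],
  [0,0,0,0,0,-0.03,-1],
  [0,0,0,0.017,0.04,0,-1],
  [0,0,0,0.017,0.04,0,-1],
  [0,0,0,0.017,0.04,0,-1],
  [0,0,0,0.017,0.04,0,-1],
  [0,0,0,0.016,0.04,0,-1],
  [0,0,0,0.016,0.04,0,-1],
  [0,0,0,0.016,0.039,0,-1],
  [0,0,0,0,0,0,-1],
])

```text
t: 28.68
ee_pos: [561.4, -266.8, 113.3]
tcp_rot: [3.14, 0.001, -0.006]
contact_force: [-0.2, 1.1, -2.5]
grip_width: 28.7
grasp_force: 40.1
```

Emit:
jog_arm([
  [0,0,0,0,0,0.03,-1],
  [0,0,0,0,0,0.03,-1],
  [0,0,0,0,0,0.025,-1],
  [0,0,0,0,0,0.01,-1],
  [0,0,0,0,0,0.004,-1],
  [0,0,0,0,0,0.001,-1],
  [0,0,0,0,0,0.001,-1],
  [0,0,0,0,0,0.001,-1],
  [0,0,0,0,0,0.001,-1],
  [0,0,0,0,0,0,-1],
])

```text
t: 29.92
ee_pos: [561.9, -262.4, 10.7]
tcp_rot: [-3.142, 0.0, -0.0]
contact_force: [0.8, -0.5, -2.6]
grip_width: 29.2
grasp_force: 40.1
```

Emit:
jog_arm([
  [0,0,0,0,0,0.0005,-1],
  [0,0,0,0,0,0.0005,-1],
  [0,0,0,0,0,0,-1],
])

```text
t: 30.3
ee_pos: [562.0, -262.4, 10.3]
tcp_rot: [3.141, -0.0, -0.0]
contact_force: [-1.2, -0.1, 5.7]
grip_width: 28.9
grasp_force: 40.9
```

Emit:
jog_arm([
  [0,0,0,0,0,0,0.0],
  [0,0,0,0,0,0,0.2],
  [0,0,0,0,0,0,0.2],
  [0,0,0,0,0,-0.01,0.2],
  [0,0,0,0,0,-0.03,0.2],
  [0,0,0,0,0,-0.04,0.2],
  [0,0,0,0,0,-0.04,0.2],
  [0,0,0,-0.03,0,0,0],
  [0,0,0,-0.04,0,0,0],
  [0,0,0,-0.04,0,0,0],
  [0,0,0,0,0,0,0],
])

```text
t: 31.68
ee_pos: [448.8, -263.0, 130.4]
tcp_rot: [3.141, 0.002, -0.002]
contact_force: [0.7, -0.6, -0.6]
grip_width: 42.5
grasp_force: 0.0
```

Run:
```python
from h import *
for c in("top","side"):
    f=bot.grab_frame(c)
    print(c,fit(c,f,"lid",(347,-275),0),fit(c,f,"mass",(562,-262),6),fit(c,f,"crucible",(562,8),6))
    for d in bot.silhouettes(c,"lid")[:3]: print(d["p"],d["location"])
    h=hull(f,prof["lid"],(347,-275)).astype(np.float32)
    q=project(f,[347,-275,10])[0].astype(int);im=f["color"][q[1]-40:q[1]+40,q[0]-50:q[0]+50,::-1].copy()
    im=cv2.resize(im,None,fx=6,fy=6,interpolation=2)
    cv2.polylines(im,[((h-q+[50,40]+0.5)*6).astype(int)],True,(0,0,255),1)
    cv2.imwrite(f"pics/lid_{c}.png",im)
print(bot.sense()["ee_pos"],bot.sense()["grip_width"])
```

```text
top None ([561.7, -260.9], 229, 249, 0.65) ([561.5, 10.1], 474, 501, 0.72)
side ([346.9, -273.0], 254, 261, 0.61) ([561.4, -261.6], 182, 185, 0.57) ([562.0, 9.1], 437, 469, 0.9)
0.61 [169.2, 402.0]
[ 452.30663305 -262.14072029  129.5297788 ] 42.723986760497006
```

View pics/lid_top.png

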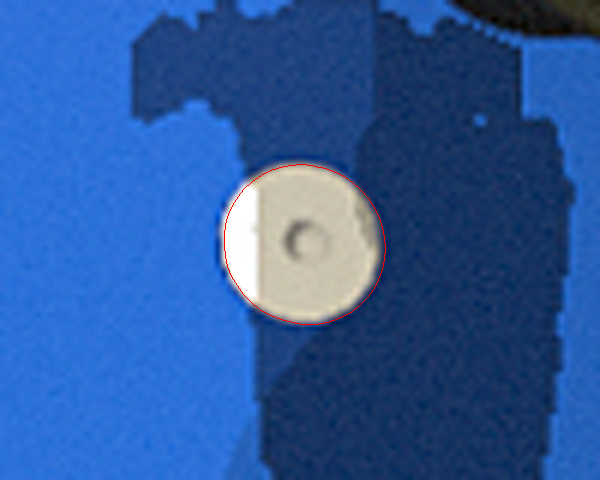

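View pics/lid_side.png

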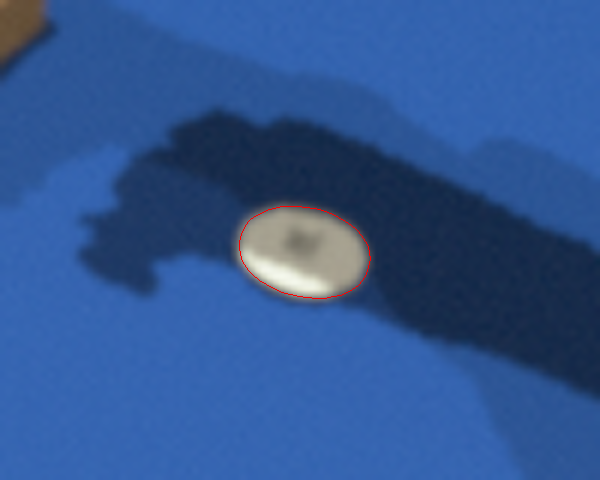

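The model outline matches the lid in both views (centre about 303,243 px in the top crop), giving (347,-274). I go for its knob.

Emit:
jog_arm([
  [0,0,0,-0.035,0.004,0,0],
  [0,0,0,-0.035,0.004,0,0],
  [0,0,0,-0.035,0.004,0,0],
  [0,0,0,0,0,0.03,0],
  [0,0,0,0,0,0.03,0],
  [0,0,0,0,0,0.025,0],
  [0,0,0,0,0,0.01,0],
  [0,0,0,0,0,0,0],
  [0,0,0,0,0,0,0],
], squeeze=20)

```text
t: 33.3
ee_pos: [347.5, -274.6, 35.4]
tcp_rot: [3.141, -0.001, -0.0]
contact_force: [0.1, -0.0, -0.3]
grip_width: 42.7
grasp_force: 0.0
```

Emit:
jog_arm([
  [0,0,0,0,0,0.01,0],
  [0,0,0,0,0,0.01,0],
  [0,0,0,0,0,0.004,0],
  [0,0,0,0,0,0,-0.3],
  [0,0,0,0,0,0,-0.5],
  [0,0,0,0,0,0,-1],
  [0,0,0,0,0,0,-1],
  [0,0,0,0,0,0,-1],
  [0,0,0,0,0,0,-1],
  [0,0,0,0,0,0,-1],
])

```text
t: 34.55
ee_pos: [347.0, -274.4, 10.8]
tcp_rot: [3.141, -0.0, -0.0]
contact_force: [0.1, -0.4, 0.8]
grip_width: 11.8
grasp_force: 19.9
```

Emit:
jog_arm([
  [0,0,0,0,0,-0.01,-1],
  [0,0,0,0,0,-0.03,-1],
  [0,0,0,0,0,-0.04,-1],
  [0,0,0,0,0,-0.04,-1],
  [0,0,0,0.02,-0.03,0,-1],
  [0,0,0,0.028,-0.036,0,-1],
  [0,0,0,0.028,-0.036,0,-1],
  [0,0,0,0.028,-0.036,0,-1],
  [0,0,0,0.028,-0.036,0,-1],
  [0,0,0,0.028,-0.036,0,-1],
  [0,0,0,0.028,-0.036,0,-1],
  [0,0,0,0.027,-0.037,0,-1],
])

```text
t: 36.05
ee_pos: [562.5, 9.8, 131.3]
tcp_rot: [-3.142, 0.0, -0.0]
contact_force: [0.9, -0.4, -0.5]
grip_width: 11.5
grasp_force: 19.8
```

Emit:
jog_arm([
  [0,0,0,0,0,0,-1],
  [0,0,0,0,0,0.03,-1],
  [0,0,0,0,0,0.015,-1],
  [0,0,0,0,0,0,-1],
  [0,0,0,0,0,0,-1],
])

```text
t: 36.67
ee_pos: [562.3, 8.4, 86.5]
tcp_rot: [-3.142, -0.001, -0.001]
contact_force: [0.2, 0.4, -0.6]
grip_width: 11.5
grasp_force: 19.8
```

Run:
```python
from h import *
s=bot.sense();p=s["ee_pos"];print(p,s["grip_width"])
f=bot.grab_frame("side")
z0=p[2]-10.8
print(fit("side",f,"lid",(p[0],p[1]),z0),fit("side",f,"crucible",(562,9),6))
q=project(f,[562,9,60])[0].astype(int);im=cv2.resize(f["color"][q[1]-40:q[1]+40,q[0]-50:q[0]+50,::-1].copy(),None,fx=6,fy=6,interpolation=2)
for h in(hull(f,prof["lid"],p[:2],z0),hull(f,prof["crucible"],(562,9),6)):
    cv2.polylines(im,[((h-q+[50,40]+0.5)*6).astype(int)],True,(0,0,255),1)
cv2.imwrite("pics/over.png",im)
```

```text
[562.29386314   8.35023178  86.47376015] 11.52157087024208
([556.6, 13.8], 179, 370, 0.52) ([559.0, 13.2], 381, 472, 0.66)
```

View pics/over.png

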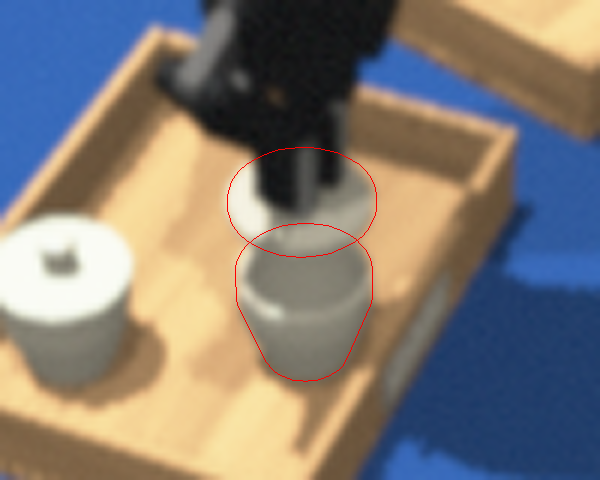

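The held lid and the crucible both match their outlines, and the lid is level and centred over the mouth. I lower it.

Emit:
jog_arm([
  [0,0,0,0,0,0.012,-1],
  [0,0,0,0,0,0.01,-1],
  [0,0,0,0,0,0.004,-1],
  [0,0,0,0,0,0.002,-1],
  [0,0,0,0,0,0.001,-1],
  [0,0,0,0,0,0.001,-1],
  [0,0,0,0,0,0.0005,-1],
  [0,0,0,0,0,0,-1],
])

```text
t: 37.83
ee_pos: [562.1, 8.6, 55.3]
tcp_rot: [-3.142, -0.0, -0.0]
contact_force: [0.2, 0.0, -0.6]
grip_width: 11.5
grasp_force: 19.8
```

Emit:
jog_arm([
  [0,0,0,0,0,0.0005,-1],
  [0,0,0,0,0,0.0005,-1],
  [0,0,0,0,0,0,-1],
])

```text
t: 38.2
ee_pos: [562.4, 8.7, 54.9]
tcp_rot: [3.142, -0.001, -0.0]
contact_force: [-0.6, 0.0, 6.3]
grip_width: 11.4
grasp_force: 20.2
```

Emit:
jog_arm([
  [0,0,0,0,0,0,-0.5],
  [0,0,0,0,0,0,-0.3],
  [0,0,0,0,0,0,-0.2],
  [0,0,0,0,0,-0.01,-0.2],
  [0,0,0,0,0,-0.03,-0.2],
  [0,0,0,0,0,-0.04,-0.2],
  [0,0,0,0,0,-0.04,-0.2],
  [0,0,0,-0.04,0,0,-0.2],
  [0,0,0,-0.05,0,0,-0.2],
  [0,0,0,-0.05,0,0,-0.2],
  [0,0,0,0,0,0,-0.2],
  [0,0,0,0,0,0,-0.2],
])

```text
t: 39.7
ee_pos: [423.1, 8.7, 175.0]
tcp_rot: [3.141, -0.002, -0.0]
contact_force: [0.1, 0.9, -0.3]
grip_width: 34.3
grasp_force: 0.0
```

Run:
```python
from h import *
f=bot.grab_frame("side");cv2.imwrite("pics/s9.png",cv2.resize(f["color"][90:340,90:370,::-1],None,fx=2.4,fy=2.4))
f=bot.grab_frame("top");cv2.imwrite("pics/t9.png",cv2.resize(f["color"][90:290,90:510,::-1],None,fx=1.9,fy=1.9))
print(fit("top",f,"kept_mass",(644,-265),6),fit("top",f,"kept_crucible",(635,60),6),fit("top",f,"kept_stopper",(643,278),6))
```

```text
None ([634.8, 59.0], 528, 546, 0.76) ([644.4, 278.5], 339, 353, 0.7)
```

View pics/s9.png

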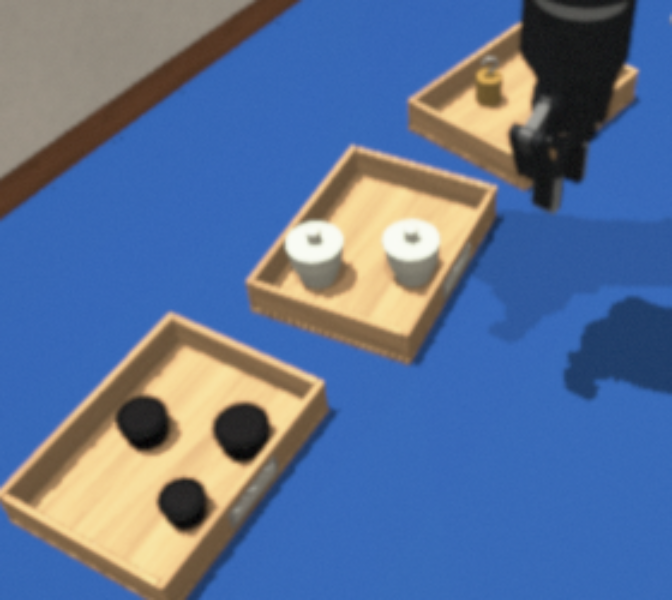

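View pics/t9.png

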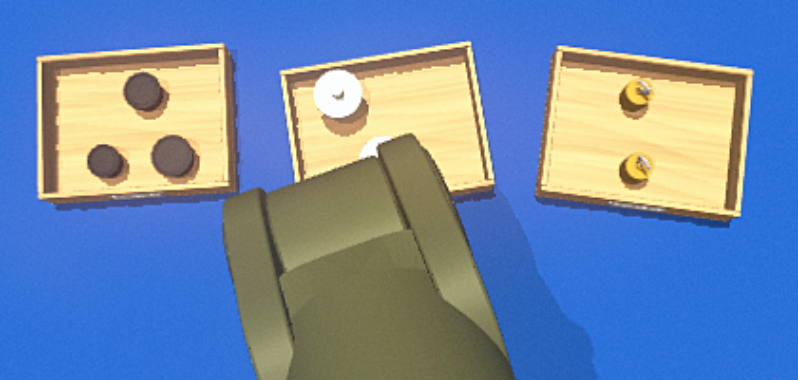

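The side view shows the second crucible covered and level at (411,250), and the stoppers upright at (242,430) and (183,502). In the top view the loose mass stands in its tray at (636,167), with the kept pieces where they were. I hand the job in.

```bash
python3 -c "
from cell import bot
print(bot.close_job())"
```

```text
the job is handed in; nothing more can be done
None
```

The job is handed in at about 40 s on the robot's clock: the crucible (with its lid on), both stoppers and the mass stand upright in their trays, and the last pictures show the kept pieces still in place.

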